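Hook the trapped fuse box out of its rack lane

TASK

The small grey fuse box with a pale lid has slid back into one of the two narrow lanes of the metal rack, trapped under its lips. Take the hooked pick from its stand, drop the hook through the slit behind the fuse box and drag the box out of the open front until it stands wholly outside on the bench. Then hang the pick back in its stand; keep the gripper off the fuse box and leave the white connector in the other lane alone.

Things in the scene. Friction and masses are not known exactly. Their poses are not given: they have to be found in the camera images.
- rack: Steel rack fixed to the bench, 117 long, 89 wide (123 at its feet), 31 high. Origin on the bench at the middle of its open front; +x points into the lanes (away from the robot), +y left. Two lanes along x at y = +21 and -21 mm, 37 wide, 112 long, closed at the back, floor 2 mm up. Lips 28 to 31 mm up leave a 25 mm wide slit over each lane's centre line, from front to back.
- fuse_center (a point): Centre of the fuse box: grey box with a pale lid, 47 long, 31 wide, 19 high, about 30 g, loose, on the floor of either lane with its length along it. The point is 9.5 mm above its underside and starts 30 to 48 mm inside the front. Its y axis is the length and points out of the rack at first, z up.
- pick_grip (a point): Centre of the upright wooden handle (22 x 22, 50 high) of the hooked pick, loose, 110 g. Below the handle a wooden flange 56 across, 6 thick, its underside 31 mm below this point; from it a 6 mm steel rod runs straight down, its bent foot's underside 151 mm below this point. z up, +x: where the foot points (at first roughly to the robot).
- pick_tip (a point): Underside of the hook's foot, on the rod's axis, 151 mm below the handle's centre. The foot is 6 mm thick and its end is 13 mm ahead of this point along the pick's +x. Axes as pick_grip.
- stand: Dark steel tool stand fixed to the bench, 66 x 66 mm. Origin on the bench under the middle of the notch in its top plate. The plate's upper face is 132 mm up, 5 thick; the notch is 26 wide (y), runs 13 mm behind the origin (+x) and opens to the front (-x, towards the robot). The pick's rod hangs through the notch at the origin, its flange resting on the plate.
- tee_center (a point): Centre of the white T-shaped coaxial connector, 41 x 32 x 15 mm, loose, in the other lane, 30 to 48 mm inside the front. Leave it alone. (Two bench instruments about 205 mm high flank the rack: a signal generator, y -0.40 to -0.105, x from 0.38 on, and an oscilloscope, y 0.11 to 0.46, x from 0.45 on, which also stands behind the pick stand.)

How it is judged:
By the outcome, as a careful person would: the job done as asked, in the order asked, and still so for the second after the job is handed in, with the robot touching nothing.
It also fails if it takes over 58 s, if anything falls off the work surface, if the arm or the gripper's body presses on something with over 40 N, if the wrist force passes 120 N, or if a joint passes its speed limit or range.

ROBOT

A 7-joint arm with a two-finger parallel gripper is mounted at the origin on a cart in front of the work surface, level with it; the furniture and walls round the work are solid. World frame = base frame: x ahead of the robot, y to its left, z up, the work surface at z = 0. Lengths are in m, angles in rad, forces in N, time in s.
With the tool pointing down it reaches from about 0.425 to 1.025 m from the base axis. Payload 9.4 kg.
Tool frame: the origin (TCP) lies midway between the tips of the shut fingers; the grasp point (between the pads) lies 19 mm behind it; z points along the fingers, y is the line along which they close (so a half turn about z gives the same grasp; the last joint's range is limited). The gripper opens to 93 mm and grips with 3 to 60 N. Pads are 15 mm wide; open, the fingers measure 128 mm over their backs; the gripper's body (75 mm by 188 mm) begins 65 mm behind the grasp point.
Start: joints at [-1.377, 0.599, -0.003, 1.599, 0.002, 0.943, -0.08], TCP at [0.194, 0.699, 0.219] pointing down, gripper open.
Joint ranges: [-2.57, 2.57], [-0.35, 1.97], [-1.29, 1.29], [0.11, 2.56], [-1.05, 4.19], [0.11, 1.86], [-2.63, 2.63]. Speed limits (rad/s): [2.22, 2.22, 3.01, 3.01, 3.14, 3.14, 3.14].

INTERFACE

Orientations are given as a unit quaternion [w, x, y, z].
In Python, from cell import bot gives the robot as it stands. The module is installed in compiled form; this text tells all that it offers.
- The arm moves only by the shell command python3 -m creep 'ROWS' [OPENING] [FORCE]. ROWS is JSON, a list of rows, each an object with "travel": the shift along the tool's x, y, z in cm, a list of three; "yaw": the turn about the tool's z in rad. In form: [{"travel": [tx, ty, tz], "yaw": yaw}, ...]. A call has 1 to 20 rows; each row shifts and turns the commanded pose from where the row before left it, along the tool's axes as they then stand; what a row does not reach is not made up. A row lasts 1/10 s, in which the tool goes at most 50 mm and 8.59 degrees, less where a joint would pass 70% of its speed; a pose out of reach is approached as far as the arm can. A call is refused whole if a number of a shift passes 5 or a number of a turn 0.15, either way. A call with a gripper value outside its range is refused whole. OPENING is the closure, from 0 (fully open) to 1 (shut), set as the call begins (- or left out, the last holds). The fingers move at their own pace and stop on an object; FORCE is the grip in N (left out, the last holds). Time passes only in rows, so rows that do not move let the fingers close. It gives the time, the measured TCP pose, the force, the opening and the grip force at its end, in the units of the state.
- bot.read_state(): the state, without advancing time (a new reading comes with each control period).
- bot.grab_frame(name): name is "scene" or "top" or "wrist"; returns a dict with "img" (400x640x3 uint8, red, green, blue), "z_map" (400x640 float32, m along the optical axis (not along the pixel's ray), 0 where there is no reading), "fov_y" (degrees; the focal length in pixels is half the picture's height over the tangent of half this angle, whatever the lens; pixels are square), "cx", "cy" (the principal point, pixels), "extrinsics" (4x4, takes a point from world to camera coordinates). Camera axes: x right, y down, z forward; pixel columns grow to the right and rows downward; lengths in m; the calibration is good to about 2 mm. A picture is of the moment at which its call begins.
- bot.finish_job(): hands the job in; it is judged then, once.
The state is a dict: "time_s": time; "joints": joint angles; "qd": joint speeds; "effort": joint torques, N m; "ee_pos": TCP position; "tool_rot": TCP orientation; "wrist_force": force on the tool from outside, world axes, zero at the start; "wrist_torque": the same for the moment, N m; "gripper_width": finger opening in m; "gripper_force": force on a finger pad.
Only numpy, scipy, OpenCV 4.12 (cv2) and the standard library are available. Lean on these libraries where they do the work, as an engineer would, in place of code of your own. Each camera call takes 0.05 s, during which the arm holds its last target. There are 200 camera calls.

## Working session

There is one attempt and no reset: what is moved stays moved. The work goes in short steps, Python scripts to look and compute and a shell command to move; the robot and the scene stay as the last step left them, time stands still between calls to the robot, and variables do not carry over. Pictures are saved under pics/ and viewed, at most 10 in all, crops included, and the job is handed in when it is done.

```bash
mkdir -p pics
cat > h.py <<'E'
import numpy as np, cv2
from cell import bot
def cam(n):
    f=bot.grab_frame(n); f['f']=200/np.tan(np.radians(f['fov_y'])/2); return f
def cloud(f):
    z=f['z_map']; v,u=np.mgrid[0:400,0:640]
    P=np.stack([(u-f['cx'])/f['f']*z,(v-f['cy'])/f['f']*z,z],-1)
    T=np.linalg.inv(f['extrinsics']); return P@T[:3,:3].T+T[:3,3]
def save(f,n): cv2.imwrite('pics/'+n,f['img'][:,:,::-1])
E
python3 - <<'E'
from h import *
a=cam('scene');b=cam('top')
cv2.imwrite('pics/a.png',a['img'][:,:,::-1]);cv2.imwrite('pics/b.png',b['img'][:,:,::-1])
for f in(a,b): print(f['f'],np.linalg.inv(f['extrinsics']).round(3))
np.savez('first.npz',ai=a['img'],ap=cloud(a),bi=b['img'],bp=cloud(b))
s=bot.read_state();print(s)
E
```

```text
447.0695039151407 [[ 0.427 -0.681  0.595 -0.04 ]
 [-0.904 -0.308  0.296 -0.113]
 [-0.018 -0.665 -0.747  0.757]
 [ 0.     0.     0.     1.   ]]
511.2167419503073 [[-0.023 -0.995  0.093  0.383]
 [-1.     0.021 -0.023  0.152]
 [ 0.021 -0.093 -0.995  0.95 ]
 [ 0.     0.     0.     1.   ]]
{'time_s': 0.1, 'joints': array([-1.3766967 ,  0.60003471, -0.00252793,  1.60002897,  0.00178057,
        0.94290821, -0.07981771]), 'qd': array([-3.06435425e-05, -1.23502725e-03,  7.61844293e-04, -1.59310126e-03,
        5.92907701e-04,  2.27907873e-04,  4.75937132e-04]), 'effort': array([ 5.80054155e-03, -7.66558385e+01,  1.50244128e+00, -2.52934599e+01,
       -5.22849534e-02,  1.35113939e-02,  3.53343125e-05]), 'ee_pos': array([0.19384168, 0.69816154, 0.21786153]), 'tool_rot': array([-3.22164426e-05,  1.34978232e-01,  9.90848325e-01, -6.87777518e-04]), 'wrist_force': array([-0.73938467,  0.60962214, -0.08096533]), 'wrist_torque': array([ 0.00106931, -0.01096963,  0.02248154]), 'gripper_force': 0.0, 'gripper_width': 0.09331711848381849}
```

View pics/a.png

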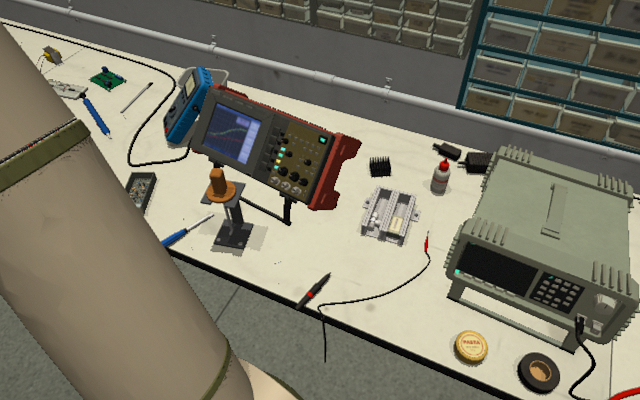

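View pics/b.png

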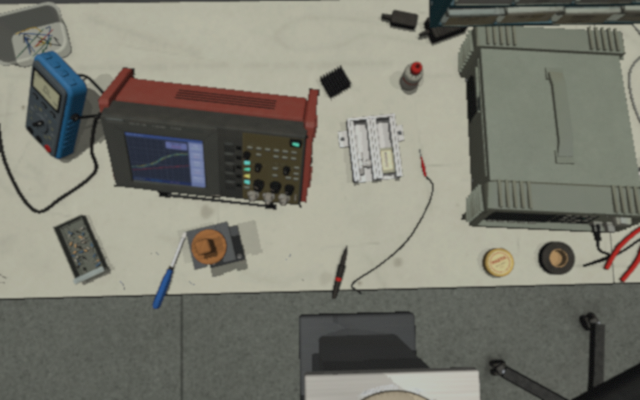

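Scene: pick in its stand at (220,190), rack at (390,215). Top: pick at (209,246), rack at (374,150), pale-lidded fuse box in the right (−y) lane at (389,160). Now measure with the depth.

Run:
```python
from h import *
d=np.load('first.npz');bi,bp,ai,ap=d['bi'],d['bp'],d['ai'],d['ap']
c=cv2.resize(bi[100:200,330:420],None,fx=5,fy=5,interpolation=cv2.INTER_CUBIC)
e=cv2.resize(bi[205:290,160:260],None,fx=4,fy=5,interpolation=cv2.INTER_CUBIC)
e=cv2.resize(bi[205:305,180:260],None,fx=4,fy=5,interpolation=cv2.INTER_CUBIC)
cv2.imwrite('pics/c.png',np.hstack([c,e[:500,:320]])[:,:,::-1])
# rack top points
z=bp[...,2]; reg=np.zeros(z.shape,bool); reg[100:200,335:415]=1
def rect(m,P):
    q=P[m][:,:2]; r=cv2.minAreaRect((q*1000).astype(np.float32)); return r,len(q),P[m].mean(0).round(4)
m=reg&(z>.024)&(z<.037); print('lips',rect(m,bp), np.percentile(z[m],[5,50,95]))
reg2=np.zeros(z.shape,bool); reg2[205:300,170:265]=1
for lo,hi in((.20,.24),(.14,.165),(.120,.138),(.002,.02)):
    m=reg2&(z>lo)&(z<hi); 
    if m.sum()>5: print(lo,rect(m,bp),np.median(z[m]))
z2=ap[...,2]; g=np.zeros(z2.shape,bool); g[160:215,200:245]=1
for lo,hi in((.20,.24),(.14,.165)):
    m=g&(z2>lo)&(z2<hi)
    if m.sum()>5: print('scene',lo,rect(m,ap))
g=np.zeros(z2.shape,bool); g[180:250,350:430]=1
m=g&(z2>.024)&(z2<.037); print('sc lips',rect(m,ap))
```

```text
lips (((562.2427368164062, 22.358070373535156), (117.75077056884766, 89.93785858154297), 5.025879383087158), 1462, array([0.5648, 0.0232, 0.0298])) [0.02706492 0.02980318 0.0324179 ]
0.14 (((378.50384521484375, 304.9857177734375), (25.5778865814209, 32.69883728027344), 30.678993225097656), 45, array([0.3858, 0.2963, 0.153 ])) 0.15372330289639902
0.12 (((388.5682678222656, 303.0755310058594), (62.76219177246094, 68.60652923583984), 12.712508201599121), 1296, array([0.3896, 0.3004, 0.1331])) 0.13257695667907132
0.002 (((384.24066162109375, 313.6467590332031), (158.85165405273438, 174.00120544433594), 0.3389747738838196), 660, array([0.385 , 0.3096, 0.0049])) 0.004743512088775104
scene 0.14 (((378.8578796386719, 306.01251220703125), (20.717792510986328, 44.63572692871094), 41.902523040771484), 131, array([0.3782, 0.301 , 0.1526]))
sc lips (((559.576416015625, 23.911056518554688), (120.00055694580078, 88.92350769042969), 5.228943347930908), 919, array([0.5612, 0.0233, 0.0306]))
```

View pics/c.png

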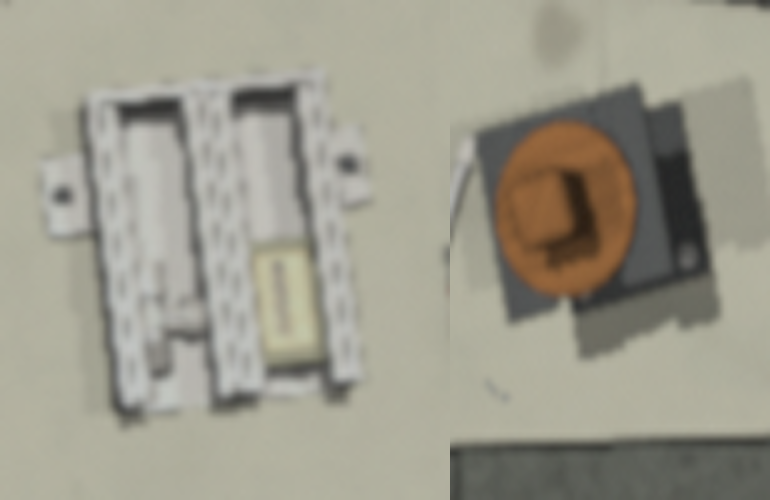

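```bash
cat >> h.py <<'E'
def ray(f,uv,z):
    T=np.linalg.inv(f['extrinsics']); d=T[:3,:3]@np.array([(uv[0]-f['cx'])/f['f'],(uv[1]-f['cy'])/f['f'],1]); o=T[:3,3]
    return o+d*(z-o[2])/d[2]
def delta(target,heading):
    """cm along tool axes & yaw to bring TCP to target with tool y heading(deg)"""
    from scipy.spatial.transform import Rotation as R
    s=bot.read_state(); q=s['tool_rot']; r=R.from_quat([q[1],q[2],q[3],q[0]])
    M=r.as_matrix(); h=np.degrees(np.arctan2(M[1,1],M[0,1]))
    dw=np.array(target)-s['ee_pos']
    print('ee',s['ee_pos'].round(4),'ydir',round(h,2),'tilt',M[:,2].round(4),'t',s['time_s'],'w',s['gripper_width'].__round__(4))
    print('travel cm',(M.T@dw*100).round(2),'tool yaw',round(-np.radians(heading-h),3))
E
python3 - <<'E'
from h import *
d=np.load('first.npz')
for n,i,p,box in(('top',d['bi'],d['bp'],(205,300,170,265)),('scene',d['ai'],d['ap'],(160,215,195,245))):
    z=p[...,2]; hsv=cv2.cvtColor(i,cv2.COLOR_RGB2HSV); g=np.zeros(z.shape,bool); g[box[0]:box[1],box[2]:box[3]]=1
    o=g&(hsv[...,0]<20)&(hsv[...,1]>110)
    for lo,hi in((.175,.2),(.130,.145)):
        m=o&(z>lo)&(z<hi)
        if m.sum()>5:
            r=cv2.minAreaRect((p[m][:,:2]*1000).astype(np.float32)); print(n,lo,m.sum(),r,np.median(z[m]))
            print(cv2.fitEllipse((cv2.convexHull((p[m][:,:2]*1000).astype(np.float32)))))
    m=g&~o&(z>.126)&(z<.137); 
    print('plate',cv2.minAreaRect((p[m][:,:2]*1000).astype(np.float32)))
# box lid pale
p=d['bp'];z=p[...,2];hsv=cv2.cvtColor(d['bi'],cv2.COLOR_RGB2HSV)
for k in (40,50,60,70):
    m=np.zeros(z.shape,np.uint8); m[100:200,335:415]=1; m=(m>0)&(hsv[...,1]>k)&(hsv[...,2]>120)&(z>.01)&(z<.026)
    if m.sum()>20:
        q=(p[m][:,:2]*1000).astype(np.float32); print('fuse',k,m.sum(),cv2.minAreaRect(q),np.median(z[m]))
delta([.386,.303,.28],103)
E
```

```text
top 0.175 225 ((386.2598571777344, 304.9662780761719), (21.750471115112305, 22.464603424072266), 16.800830841064453) 0.18574042073913466
((386.7489929199219, 304.7840270996094), (25.237356185913086, 25.617761611938477), 20.937255859375)
top 0.13 661 ((386.2632751464844, 305.3273620605469), (52.72596740722656, 51.980194091796875), 89.03018188476562) 0.13653337657855125
((386.33685302734375, 305.3305358886719), (53.59068298339844, 54.2344856262207), 148.616455078125)
plate ((388.5682678222656, 303.0755310058594), (62.76219177246094, 68.60652923583984), 12.712508201599121)
scene 0.175 151 ((384.2145690917969, 304.388671875), (22.856050491333008, 19.450464248657227), 16.628887176513672) 0.1864680674315694
((383.48504638671875, 304.4609375), (22.616270065307617, 25.18064308166504), 107.8709716796875)
scene 0.13 382 ((381.66351318359375, 303.7093505859375), (47.93193817138672, 54.671504974365234), 42.089561462402344) 0.13808209840779834
((383.3340148925781, 305.412353515625), (53.751678466796875, 54.82905197143555), 62.16096496582031)
plate ((386.3896789550781, 304.7065124511719), (65.1649398803711, 69.5138931274414), 13.432751655578613)
fuse 40 138 ((539.11962890625, -1.6444025039672852), (40.35756301879883, 20.768611907958984), 6.903811931610107) 0.01964783950668514
ee [0.1938 0.6982 0.2179] ydir 74.49 tilt [-2.0e-04 -1.4e-03 -1.0e+00] t 0.1 w 0.0933
travel cm [-29.09 -32.94  -6.17] tool yaw -0.498
```

```bash
python3 -m creep '[{"travel":[0,0,-2],"yaw":0},{"travel":[0,0,-2],"yaw":0},{"travel":[0,0,-2],"yaw":0},{"travel":[-2.4,-2.7,0],"yaw":0},{"travel":[-2.4,-2.7,0],"yaw":0},{"travel":[-2.4,-2.7,0],"yaw":0},{"travel":[-2.4,-2.7,0],"yaw":0},{"travel":[-2.4,-2.7,0],"yaw":0},{"travel":[-2.4,-2.7,0],"yaw":0},{"travel":[-2.4,-2.7,0],"yaw":0},{"travel":[-2.4,-2.7,0],"yaw":0},{"travel":[-2.4,-2.7,0],"yaw":0},{"travel":[-2.4,-2.7,0],"yaw":0},{"travel":[-2.4,-2.7,0],"yaw":0},{"travel":[-2.4,-2.7,0],"yaw":0},{"travel":[0,0,0],"yaw":0}]' 0
python3 -m creep '[{"travel":[0,0,0],"yaw":-0.14},{"travel":[0,0,0],"yaw":-0.14},{"travel":[0,0,0],"yaw":-0.14},{"travel":[0,0,0],"yaw":-0.14},{"travel":[0,0,0],"yaw":0},{"travel":[0,0,0],"yaw":0}]'
python3 - <<'E'
from h import *
delta([.385,.305,.151],106.8)
f=cam('wrist'); save(f,'w1.png'); p=cloud(f); z=p[...,2]; hsv=cv2.cvtColor(f['img'],cv2.COLOR_RGB2HSV)
o=(hsv[...,0]<20)&(hsv[...,1]>110)
for lo,hi in((.175,.2),(.130,.145)):
    m=o&(z>lo)&(z<hi)
    if m.sum()>5: print(lo,m.sum(),cv2.minAreaRect((p[m][:,:2]*1000).astype(np.float32)),np.median(z[m]))
E
```

```text
time_s: 1.7
ee_pos: [0.3866, 0.3047, 0.2786]
tool_rot: [0.0, 0.138, 0.99, -0.001]
wrist_force: [-0.5, 0.5, -1.4]
gripper_width: 0.0927
gripper_force: 0.0
time_s: 2.3
ee_pos: [0.3846, 0.3096, 0.2785]
tool_rot: [-0.0, -0.142, 0.99, 0.0]
wrist_force: [0.4, -0.6, -0.3]
gripper_width: 0.0929
gripper_force: 0.0
ee [0.3846 0.3096 0.2785] ydir 106.35 tilt [-2.e-04 -0.e+00 -1.e+00] t 2.3 w 0.0929
travel cm [ 0.09 -0.45 12.75] tool yaw -0.008
0.175 386 ((481.04345703125, 275.8480224609375), (47.19995880126953, 224.4748077392578), 79.55619049072266) 0.18684251232037694
0.13 937 ((444.5762023925781, 243.33641052246094), (52.0933952331543, 221.45663452148438), 44.15127944946289) 0.1374403459927997
```

View pics/w1.png

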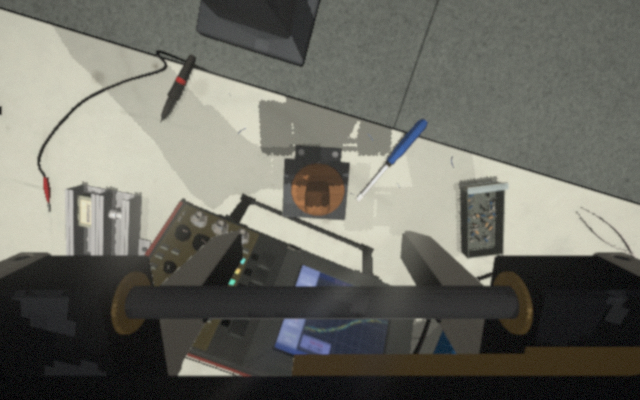

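The wrist view shows the pick between the open fingers with the handle at about (318,188), the stand square to the picture, and the rack at (100,220) on the left. I'll restrict the mask to the pick and refine.

Run:
```python
from h import *
f=cam('wrist'); p=cloud(f); z=p[...,2]; hsv=cv2.cvtColor(f['img'],cv2.COLOR_RGB2HSV)
g=np.zeros(z.shape,bool); g[158:222,285:352]=1
o=g&(hsv[...,0]<20)&(hsv[...,1]>110)
for lo,hi in((.175,.2),(.130,.145)):
    m=o&(z>lo)&(z<hi)
    print(lo,m.sum(),cv2.minAreaRect((p[m][:,:2]*1000).astype(np.float32)),np.median(z[m]))
m=g&~o&(z>.126)&(z<.137); print('plate',cv2.minAreaRect((p[m][:,:2]*1000).astype(np.float32)))
```

```text
0.175 380 ((384.8205261230469, 304.80401611328125), (20.0070858001709, 21.406705856323242), 16.064250946044922) 0.1868550994509262
0.13 916 ((386.04296875, 304.5118408203125), (52.57012939453125, 51.792240142822266), 56.39763641357422) 0.1372828744105648
plate ((386.7322692871094, 302.9356384277344), (62.8571662902832, 66.76941680908203), 12.562653541564941)
```

```bash
python3 -m creep '[{"travel":[0.1,-0.45,0],"yaw":0},{"travel":[0,0,2],"yaw":0},{"travel":[0,0,2],"yaw":0},{"travel":[0,0,2],"yaw":0},{"travel":[0,0,2],"yaw":0},{"travel":[0,0,2],"yaw":0},{"travel":[0,0,1.5],"yaw":0},{"travel":[0,0,1.2],"yaw":0},{"travel":[0,0,0],"yaw":0},{"travel":[0,0,0],"yaw":0}]'
python3 -m creep '[{"travel":[0,0,0],"yaw":0},{"travel":[0,0,0],"yaw":0},{"travel":[0,0,0],"yaw":0},{"travel":[0,0,0],"yaw":0},{"travel":[0,0,0],"yaw":0},{"travel":[0,0,0],"yaw":0},{"travel":[0,0,0],"yaw":0},{"travel":[0,0,0],"yaw":0},{"travel":[0,0,0],"yaw":0},{"travel":[0,0,0],"yaw":0}]' 1 30
```

```text
time_s: 3.4
ee_pos: [0.3852, 0.3047, 0.1518]
tool_rot: [-0.0, -0.144, 0.99, -0.0]
wrist_force: [-0.2, -0.4, -0.3]
gripper_width: 0.0928
gripper_force: 0.0
time_s: 4.4
ee_pos: [0.3851, 0.3048, 0.1516]
tool_rot: [0.0, -0.144, 0.99, -0.0]
wrist_force: [-0.4, -0.2, -0.8]
gripper_width: 0.0216
gripper_force: 30.0
```

```bash
python3 -m creep '[{"travel":[0,0,-1],"yaw":0},{"travel":[0,0,-1],"yaw":0},{"travel":[0,0,-2],"yaw":0},{"travel":[0,0,-2],"yaw":0},{"travel":[0,0,-2],"yaw":0},{"travel":[0,0,-2],"yaw":0},{"travel":[0,0,-2],"yaw":0},{"travel":[0,0,-2],"yaw":0},{"travel":[0,0,-2],"yaw":0},{"travel":[0,0,-2],"yaw":0},{"travel":[0,0,-2],"yaw":0},{"travel":[0,0,-2],"yaw":0},{"travel":[0,0,0],"yaw":0.1},{"travel":[0,0,0],"yaw":0.1},{"travel":[0,0,0],"yaw":0},{"travel":[0,0,0],"yaw":0}]'
python3 - <<'E'
from h import *
delta([.5922,.0047,.371],95.2)
f=cam('scene'); cv2.imwrite('pics/s2.png',cv2.resize(f['img'][60:260,120:320],None,fx=3,fy=3)[:,:,::-1])
E
```

```text
time_s: 6.0
ee_pos: [0.3849, 0.3046, 0.3722]
tool_rot: [0.0, -0.046, 0.999, 0.0]
wrist_force: [-0.3, -1.1, -0.9]
gripper_width: 0.0215
gripper_force: 30.0
ee [0.3849 0.3046 0.3722] ydir 95.28 tilt [ 3.e-04  3.e-04 -1.e+00] t 6.0 w 0.0215
travel cm [-17.88 -31.77   0.12] tool yaw 0.001
```

View pics/s2.png

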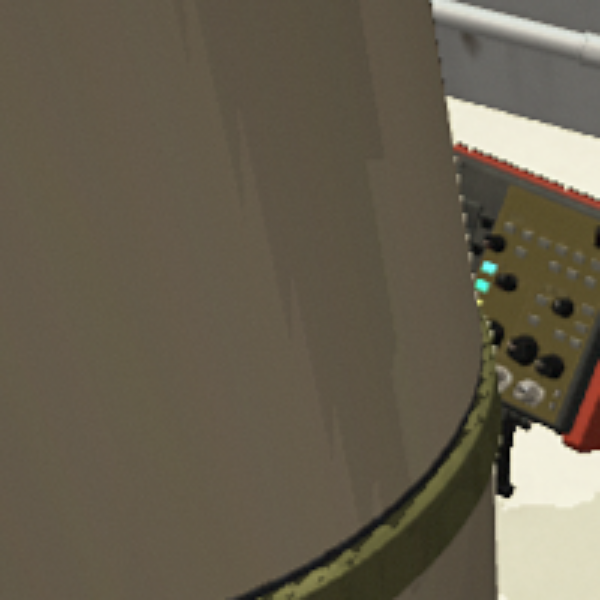

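The arm hides the view here; the grip width of 21.5 mm shows that the pick is held. Carry it over.

```bash
python3 -m creep '[{"travel":[-1.5,-2.65,0],"yaw":0},{"travel":[-1.5,-2.65,0],"yaw":0},{"travel":[-1.5,-2.65,0],"yaw":0},{"travel":[-1.5,-2.65,0],"yaw":0},{"travel":[-1.5,-2.65,0],"yaw":0},{"travel":[-1.5,-2.65,0],"yaw":0},{"travel":[-1.5,-2.65,0],"yaw":0},{"travel":[-1.5,-2.65,0],"yaw":0},{"travel":[-1.5,-2.65,0],"yaw":0},{"travel":[-1.5,-2.65,0],"yaw":0},{"travel":[-1.5,-2.65,0],"yaw":0},{"travel":[-1.4,-2.65,0],"yaw":0},{"travel":[0,0,0],"yaw":0},{"travel":[0,0,0],"yaw":0},{"travel":[0,0,0],"yaw":0}]'
python3 - <<'E'
from h import *
delta([.5922,.0047,.22],95.2)
a=cam('wrist'); b=cam('scene')
cv2.imwrite('pics/w3.png',np.hstack([cv2.resize(a['img'],(400,250)),cv2.resize(b['img'][120:270,300:540],(400,250))])[:,:,::-1])
E
```

```text
time_s: 7.55
ee_pos: [0.5912, 0.0051, 0.3715]
tool_rot: [-0.0, -0.046, 0.999, 0.0]
wrist_force: [0.5, 0.3, -0.8]
gripper_width: 0.0218
gripper_force: 30.0
ee [0.5912 0.0051 0.3715] ydir 95.23 tilt [-6.e-04  6.e-04 -1.e+00] t 7.55 w 0.0218
travel cm [-0.1  -0.05 15.15] tool yaw 0.0
```

View pics/w3.png

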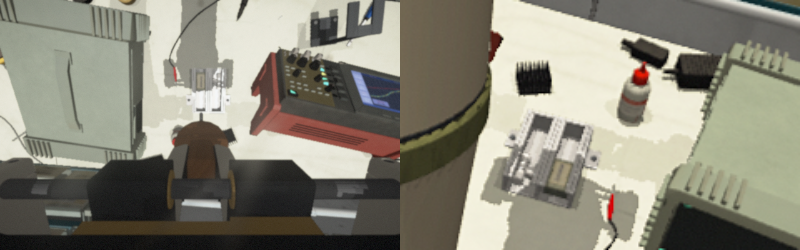

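Left: wrist view, rack below the flange, fuse box in the −y lane at (200,78). Right: scene view, rack clear with the fuse box at (565,175). Descend to 15 mm above the lips and check the rod.

```bash
python3 -m creep '[{"travel":[-0.1,0,2],"yaw":0},{"travel":[0,0,2],"yaw":0},{"travel":[0,0,2],"yaw":0},{"travel":[0,0,2],"yaw":0},{"travel":[0,0,2],"yaw":0},{"travel":[0,0,2],"yaw":0},{"travel":[0,0,2],"yaw":0},{"travel":[0,0,2],"yaw":0},{"travel":[0,0,1.5],"yaw":0},{"travel":[0,0,1],"yaw":0},{"travel":[0,0,0],"yaw":0},{"travel":[0,0,0],"yaw":0},{"travel":[0,0,0],"yaw":0}]'
python3 - <<'E'
from h import *
delta([.5922,.0047,.1485],95.2)
b=cam('scene'); p=cloud(b); z=p[...,2]
m=np.zeros(z.shape,bool); m[150:250,340:440]=1
q=p[m&(z>.05)&(z<.115)&(abs(p[...,0]-.59)<.03)&(abs(p[...,1])<.03)]
print('rod',len(q),np.median(q,0) if len(q) else '')
for lo in (.05,.07,.09):
    w=q[(q[:,2]>lo)&(q[:,2]<lo+.02)]; print(lo,len(w),np.median(w,0).round(4) if len(w) else '')
cv2.imwrite('pics/s4.png',cv2.resize(b['img'][140:260,320:460],None,fx=5,fy=5,interpolation=cv2.INTER_CUBIC)[:,:,::-1])
E
```

```text
time_s: 8.95
ee_pos: [0.5932, 0.0042, 0.1876]
tool_rot: [0.001, -0.045, 0.999, 0.0]
wrist_force: [0.2, -0.5, -1.7]
gripper_width: 0.0217
gripper_force: 30.0
ee [0.5932 0.0042 0.1876] ydir 95.13 tilt [ 1.5e-03  2.0e-04 -1.0e+00] t 8.95 w 0.0217
travel cm [0.1  0.06 3.91] tool yaw -0.001
rod 73 [0.59041752 0.00508786 0.07777056]
0.05 28 [0.5896 0.0049 0.056 ]
0.07 21 [0.5913 0.0055 0.0807]
0.09 19 [0.5907 0.0049 0.1007]
```

View pics/s4.png

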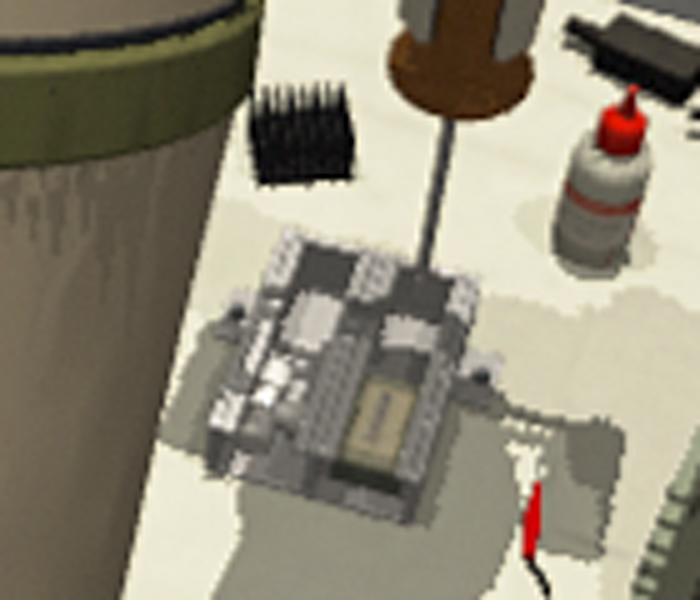

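The rod is at (425,265) in the crop, hanging straight over the right lane's slit and well behind the fuse box (385,425). Lower it in.

```bash
python3 -m creep '[{"travel":[0.1,0,1],"yaw":0},{"travel":[0,0,1],"yaw":0},{"travel":[0,0,1],"yaw":0},{"travel":[0,0,1],"yaw":0},{"travel":[0,0,0],"yaw":0},{"travel":[0,0,0],"yaw":0}]'
python3 - <<'E'
from h import *
delta([.5922,.0047,.148],95.2)
E
```

```text
time_s: 9.6
ee_pos: [0.5916, 0.0039, 0.1461]
tool_rot: [-0.0, -0.045, 0.999, -0.0]
wrist_force: [-0.6, -0.1, -0.7]
gripper_width: 0.0217
gripper_force: 30.0
ee [0.5916 0.0039 0.1461] ydir 95.1 tilt [-9.e-04 -2.e-04 -1.e+00] t 9.6 w 0.0217
travel cm [-0.07  0.08 -0.19] tool yaw -0.002
```

```bash
python3 -m creep '[{"travel":[0.5,0,0],"yaw":0},{"travel":[0.5,0,0],"yaw":0},{"travel":[0.4,0,0],"yaw":0},{"travel":[0.4,0,0],"yaw":0},{"travel":[0.4,0,0],"yaw":0},{"travel":[0.4,0,0],"yaw":0},{"travel":[0.4,0,0],"yaw":0},{"travel":[0.4,0,0],"yaw":0},{"travel":[0.4,0,0],"yaw":0},{"travel":[0.4,0,0],"yaw":0},{"travel":[0.4,0,0],"yaw":0},{"travel":[0.4,0,0],"yaw":0},{"travel":[0,0,0],"yaw":0}]'
python3 - <<'E'
from h import *
delta([.4927,-.004,.146],95.2)
a=cam('scene')
cv2.imwrite('pics/s5.png',cv2.resize(a['img'][140:260,320:460],None,fx=5,fy=5,interpolation=cv2.INTER_CUBIC)[:,:,::-1])
E
```

```text
time_s: 10.9
ee_pos: [0.5412, -0.0006, 0.1466]
tool_rot: [-0.0, -0.045, 0.999, 0.0]
wrist_force: [0.2, -0.1, -1.1]
gripper_width: 0.0218
gripper_force: 30.0
ee [ 0.5412 -0.0006  0.1466] ydir 95.11 tilt [-7.e-04 -0.e+00 -1.e+00] t 10.9 w 0.0218
travel cm [4.86 0.09 0.06] tool yaw -0.002
```

View pics/s5.png

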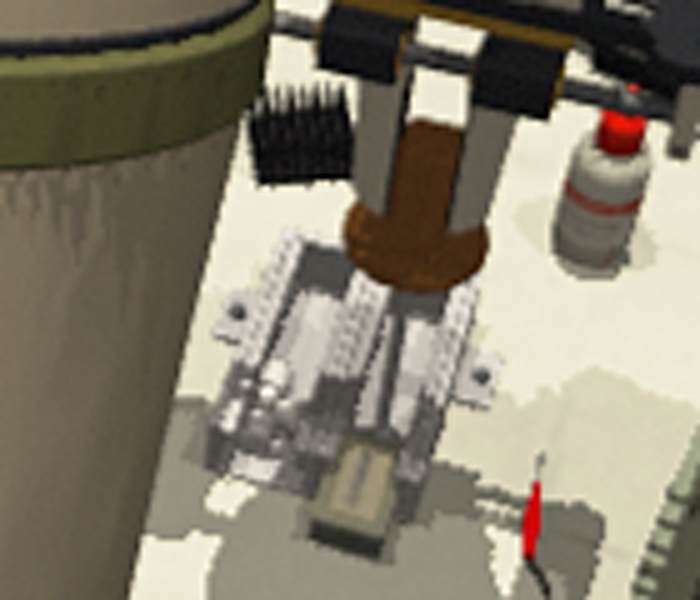

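The box (355,490) is half out of the right lane, following the hook, and the connector (265,390) is untouched. Continue.

```bash
python3 -m creep '[{"travel":[0.4,0,0],"yaw":0},{"travel":[0.4,0,0],"yaw":0},{"travel":[0.4,0,0],"yaw":0},{"travel":[0.4,0,0],"yaw":0},{"travel":[0.4,0,0],"yaw":0},{"travel":[0.4,0,0],"yaw":0},{"travel":[0.4,0,0],"yaw":0},{"travel":[0.4,0,0],"yaw":0},{"travel":[0.4,0,0],"yaw":0},{"travel":[0.4,0,0],"yaw":0},{"travel":[0.4,0,0],"yaw":0},{"travel":[0.4,0,0],"yaw":0},{"travel":[0.4,0,0],"yaw":0},{"travel":[0,0,0],"yaw":0},{"travel":[-0.5,0,0],"yaw":0},{"travel":[-0.3,0,0],"yaw":0},{"travel":[0,0,0],"yaw":0}]'
python3 - <<'E'
from h import *
delta([.4927,-.004,.372],95.2)
a=cam('scene'); p=cloud(a)
r=lambda P:(np.array([[.996,.089],[-.089,.996]])@(P[...,:2]-[.5027,.0178])[...,None])[...,0]
q=r(p); z=p[...,2]; m=(z>.012)&(z<.024)&(q[...,0]<.0)&(q[...,0]>-.1)&(q[...,1]>-.06)&(q[...,1]<.04)
print(m.sum(),q[m].min(0),q[m].max(0),cv2.minAreaRect((q[m]*1000).astype(np.float32)))
cv2.imwrite('pics/s6.png',cv2.resize(a['img'][140:260,320:460],None,fx=5,fy=5,interpolation=cv2.INTER_CUBIC)[:,:,::-1])
E
```

```text
time_s: 12.65
ee_pos: [0.499, -0.0043, 0.1466]
tool_rot: [0.0, -0.045, 0.999, -0.0]
wrist_force: [-0.3, -0.5, -1.1]
gripper_width: 0.0218
gripper_force: 30.0
ee [ 0.499  -0.0043  0.1466] ydir 95.12 tilt [ 7.e-04 -0.e+00 -1.e+00] t 12.65 w 0.0218
travel cm [  0.61   0.08 -22.54] tool yaw -0.001
379 [-0.07782351 -0.04310971] [-2.49183726e-05  2.89100950e-03] ((-38.927696228027344, -20.096439361572266), (45.99982833862305, 77.79256439208984), 89.97994995117188)
```

View pics/s6.png

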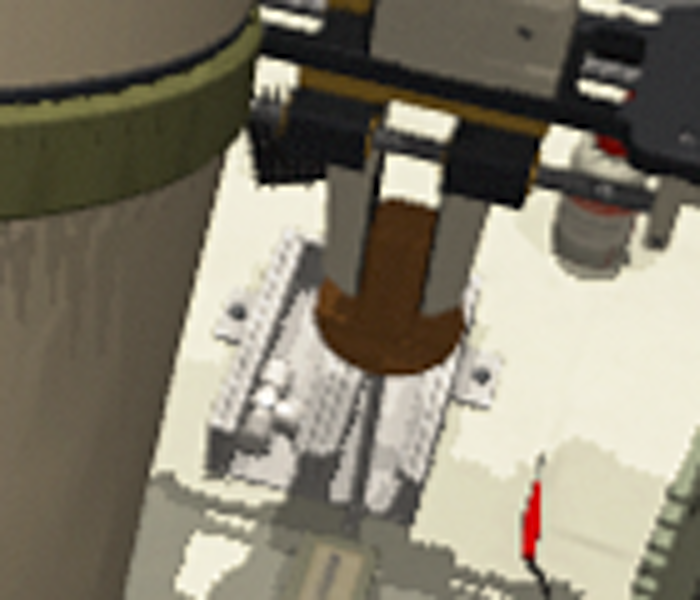

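The box (335,575) lies on the bench clear of the rack; the hook is free. Lift out and go back.

```bash
python3 -m creep '[{"travel":[0,0,-1],"yaw":0},{"travel":[0,0,-1.5],"yaw":0},{"travel":[0,0,-2],"yaw":0},{"travel":[0,0,-2],"yaw":0},{"travel":[0,0,-2],"yaw":0},{"travel":[0,0,-2],"yaw":0},{"travel":[0,0,-2],"yaw":0},{"travel":[0,0,-2],"yaw":0},{"travel":[0,0,-2],"yaw":0},{"travel":[0,0,-2],"yaw":0},{"travel":[0,0,-2],"yaw":0},{"travel":[0,0,-2],"yaw":0},{"travel":[0,0,0],"yaw":0},{"travel":[0,0,0],"yaw":0}]'
python3 - <<'E'
from h import *
delta([.3851,.3048,.372],95.2)
E
```

```text
time_s: 14.1
ee_pos: [0.4977, -0.0045, 0.3718]
tool_rot: [0.0, -0.045, 0.999, 0.0]
wrist_force: [0.6, -0.1, -0.5]
gripper_width: 0.0218
gripper_force: 30.0
ee [ 0.4977 -0.0045  0.3718] ydir 95.11 tilt [ 6.e-04  2.e-04 -1.e+00] t 14.1 w 0.0218
travel cm [ 8.460e+00  3.181e+01 -3.000e-02] tool yaw -0.002
```

```bash
python3 -m creep '[{"travel":[0.7,2.65,0],"yaw":0},{"travel":[0.7,2.65,0],"yaw":0},{"travel":[0.7,2.65,0],"yaw":0},{"travel":[0.7,2.65,0],"yaw":0},{"travel":[0.7,2.65,0],"yaw":0},{"travel":[0.7,2.65,0],"yaw":0},{"travel":[0.7,2.65,0],"yaw":0},{"travel":[0.7,2.65,0],"yaw":0},{"travel":[0.7,2.65,0],"yaw":0},{"travel":[0.7,2.65,0],"yaw":0},{"travel":[0.7,2.65,0],"yaw":0},{"travel":[0.7,2.65,0],"yaw":0},{"travel":[0,0,0],"yaw":-0.1},{"travel":[0,0,0],"yaw":-0.1},{"travel":[0,0,0],"yaw":0},{"travel":[0,0,0],"yaw":0},{"travel":[0,0,0],"yaw":0}]'
python3 - <<'E'
from h import *
delta([.3851,.3048,.1525],106.5)
# fuse box check
f=cam('top'); p=cloud(f); z=p[...,2]
r=lambda P:(np.array([[.996,.089],[-.089,.996]])@(P[...,:2]-[.5027,.0178])[...,None])[...,0]
q=r(p); m=(z>.012)&(z<.024)&(q[...,0]<-.005)&(q[...,0]>-.1)&(q[...,1]>-.06)&(q[...,1]<.06)
print(m.sum(),cv2.minAreaRect((q[m]*1000).astype(np.float32)) if m.sum() else '')
E
```

```text
time_s: 15.8
ee_pos: [0.386, 0.3045, 0.3712]
tool_rot: [-0.0, -0.143, 0.99, -0.0]
wrist_force: [0.5, 0.2, -1.0]
gripper_width: 0.0217
gripper_force: 30.0
ee [0.386  0.3045 0.3712] ydir 106.42 tilt [-5.e-04 -6.e-04 -1.e+00] t 15.8 w 0.0217
travel cm [ 0.06  0.07 21.87] tool yaw -0.001
435 ((-49.964256286621094, -21.892404556274414), (31.59440803527832, 46.990966796875), 89.67765045166016)
```

The fuse box is 50 mm outside the front, straight. Hang the pick.

```bash
python3 -m creep '[{"travel":[0.06,0.07,2],"yaw":0},{"travel":[0,0,2],"yaw":0},{"travel":[0,0,2],"yaw":0},{"travel":[0,0,2],"yaw":0},{"travel":[0,0,2],"yaw":0},{"travel":[0,0,2],"yaw":0},{"travel":[0,0,2],"yaw":0},{"travel":[0,0,2],"yaw":0},{"travel":[0,0,2],"yaw":0},{"travel":[0,0,1],"yaw":0},{"travel":[0,0,1],"yaw":0},{"travel":[0,0,0.8],"yaw":0},{"travel":[0,0,0.5],"yaw":0},{"travel":[0,0,0.4],"yaw":0},{"travel":[0,0,0],"yaw":0},{"travel":[0,0,0],"yaw":0}]'
python3 - <<'E'
from h import *
delta([.3851,.3048,.1520],106.5)
E
```

```text
time_s: 17.45
ee_pos: [0.3855, 0.3055, 0.1549]
tool_rot: [0.0, -0.144, 0.99, 0.0]
wrist_force: [-0.2, -0.1, -0.3]
gripper_width: 0.0217
gripper_force: 30.0
ee [0.3855 0.3055 0.1549] ydir 106.57 tilt [ 3.e-04  3.e-04 -1.e+00] t 17.45 w 0.0217
travel cm [ 0.05 -0.05  0.29] tool yaw 0.001
```

```bash
python3 -m creep '[{"travel":[0.03,-0.03,0.15],"yaw":0},{"travel":[0,0,0.1],"yaw":0},{"travel":[0,0,0],"yaw":0},{"travel":[0,0,0],"yaw":0},{"travel":[0,0,0],"yaw":0}]'
python3 -m creep '[{"travel":[0,0,0],"yaw":0},{"travel":[0,0,0],"yaw":0},{"travel":[0,0,0],"yaw":0},{"travel":[0,0,0],"yaw":0},{"travel":[0,0,0],"yaw":0},{"travel":[0,0,0],"yaw":0},{"travel":[0,0,0],"yaw":0},{"travel":[0,0,0],"yaw":0},{"travel":[0,0,0],"yaw":0},{"travel":[0,0,0],"yaw":0}]' 0
```

```text
time_s: 17.95
ee_pos: [0.3852, 0.305, 0.1522]
tool_rot: [0.0, -0.144, 0.99, 0.0]
wrist_force: [-0.7, 0.0, -0.8]
gripper_width: 0.0218
gripper_force: 30.0
time_s: 18.95
ee_pos: [0.3852, 0.305, 0.1521]
tool_rot: [0.0, -0.144, 0.99, -0.0]
wrist_force: [1.0, 0.2, -0.3]
gripper_width: 0.0918
gripper_force: 0.0
```

Released; rise and look.

```bash
python3 -m creep '[{"travel":[0,0,-1],"yaw":0},{"travel":[0,0,-2],"yaw":0},{"travel":[0,0,-2],"yaw":0},{"travel":[0,0,-2],"yaw":0},{"travel":[0,0,-2],"yaw":0},{"travel":[0,0,-2],"yaw":0},{"travel":[0,0,-2],"yaw":0},{"travel":[0,0,-2],"yaw":0},{"travel":[0,0,0],"yaw":0},{"travel":[0,0,0],"yaw":0}]'
python3 - <<'E'
from h import *
a=cam('wrist'); b=cam('top'); p=cloud(a); z=p[...,2]; hsv=cv2.cvtColor(a['img'],cv2.COLOR_RGB2HSV)
o=(hsv[...,0]<20)&(hsv[...,1]>110)&(np.hypot(p[...,0]-.385,p[...,1]-.305)<.05)
for lo,hi in((.175,.2),(.130,.145)):
    m=o&(z>lo)&(z<hi); print(lo,m.sum(),cv2.minAreaRect((p[m][:,:2]*1000).astype(np.float32)) if m.sum() else '',np.median(z[m]))
cv2.imwrite('pics/e.png',np.hstack([cv2.resize(a['img'],(400,250)),cv2.resize(b['img'][100:225,300:500],(400,250))])[:,:,::-1])
E
```

```text
time_s: 19.95
ee_pos: [0.3851, 0.3049, 0.3026]
tool_rot: [0.0, -0.144, 0.99, 0.0]
wrist_force: [-0.0, -0.7, 0.3]
gripper_width: 0.093
gripper_force: 0.0
0.175 323 ((385.9927062988281, 304.0945739746094), (21.385692596435547, 21.136381149291992), 16.501399993896484) 0.1868842950017508
0.13 806 ((385.518310546875, 304.3648681640625), (51.23006057739258, 52.275638580322266), 17.08298683166504) 0.1373256240109472
```

View pics/e.png

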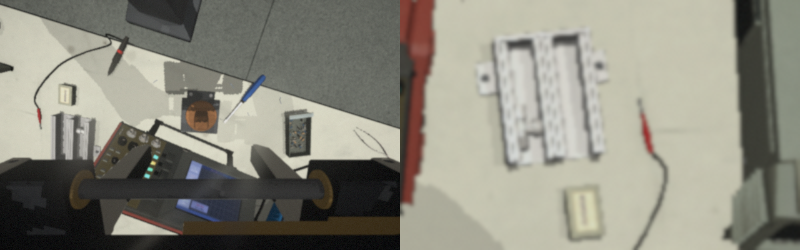

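The pick hangs in its stand (200,115 left) exactly as at first; the fuse box (583,212 right) stands wholly outside and the connector (530,130) is in place.

```bash
python3 -c "
from cell import bot
print(bot.finish_job())"
```

```text
the job is handed in; nothing more can be done
None
```

The job is done and handed in at about 20 s: the fuse box stands on the bench with its centre about 50 mm outside the rack's front, the pick hangs back in its stand, and the connector was left alone.

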